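# Latch the split mould box

## Task

Latch the split mould box shut: bring the loop of its draw latch over onto the keeper on the sliding half and seat it well under the keeper's hook, then swing the lever over and press it down past centre until it snaps flat and holds the two halves tight on the seal. Feel your way gently: do not jam the loop down on or drag it hard against the keeper, do not lean on the sliding half or force the lever once it is down, and leave the glassware and the forceps on the bench where they stand.

Things in the scene. Friction and masses are not known exactly. Their poses are not given: they have to be found in the camera images.
- mould: Split mould box fixed to the bench, dark plate 112 x 226 x 8 mm, two aluminium halves (tops 48 mm above bench), draw latch on top. Origin on the bench under the lever pivot (pivot axis along x, z = 82 mm). y runs along the box from lever end to keeper end ('ahead'), x across, z up. Fixed half: y -89 to +21 mm, x +-42. Plate: y -100 to +126. Pivot bracket: x +-16.
- half: Sliding half, block 84 (x) x 74 (y) mm, top 48 mm above bench. Axes as the mould's; same origin when half_joint is 0. Slides along y only, about 3 N friction, so the loop can draw it. In its middle stands the steel keeper, 26 mm wide in x, on a height screw: a slot along x, open on top, whose wall on the lever side is a hook leaning 30 deg over the slot.
- half_joint (a joint): Sliding half along the mould's y, m: 0 = just touching the rubber seal on the fixed half, positive = gap (4 to 16 mm at the start), negative = seal squeezed; the seal pushes back 5 N per mm. Properly latched it reads -0.0038 to -0.0048, tight is -0.003 or less, beyond -0.0065 the seal is crushed.
- keeper_mid (a point): Nominal seat of the loop's bar axis under the hook: mould x = 0, y = 65 mm + half_joint, z = 82 mm; moves with the half. CAUTION: the keeper's height screw is set anew each time and not reported: the true seat, floor and hook are up to 4 mm higher or lower than this point (not shifted in x, y). Feel for the slot's floor.
- slot_mouth (a point): Nominal middle of the slot's mouth, 4.4 mm ahead of and 7 mm above keeper_mid (same height caution). Measured from the true seat: floor at z -3 mm; hook tip round, r 2.5 mm, centre y -3.8, z +4.5; back wall at y +10, its top z +8.5. So the bar enters with its axis at y +1.7 to +7, goes down to the floor, then is drawn back to y 0 under the hook.
- lever: Steel lever, bar 18 mm wide, 7 mm thick, 77 mm long from the pivot; last 22 mm a tab 28 mm wide. Origin on the pivot axis; own -y points along it to the tab; own +z is the face to press (it looks to the keeper while the lever stands up, and up when it is down). Stiff pivot, stays where put: under 1 N at the tab moves it.
- lever_joint (a joint): Lever angle, rad: 0 = down on its stop (pointing away from the keeper, 15 deg below level), grows as raised; direction from the pivot = 3.403 - value, measured from mould +y upwards. Start 1.66 to 1.92 (upright), end 2.4. Hooked with the half on the seal: about 1.1; then 3 to 4 N on the tab takes it over centre (at 0.26), whence it snaps down.
- lever_tab (a point): Middle of the tab on the face to press: 66 mm from the pivot axis along the lever, 3.5 mm off its mid-plane.
- loop: Steel loop pinned to the lever 20 mm from the pivot, astride it: two rods 41 mm apart, joined 80 mm from the pin by the bar. Origin on the pin, own y to the bar, x along the bar. Stiff pin: stays at any angle, and turning the lever lifts a bar not drawn under the hook. Held by its bar it moves in the latch's upright plane 60 to 99 mm from the pivot; the lever follows.
- loop_bar (a point): Middle of the loop's cross bar axis (bar 6 mm thick, along x). On its ends are round steel buttons, 16 mm in diameter, outer faces 50 mm apart, centred on the bar's axis: pinch here, fingers down, closing along x. The loop turns between the fingers and may slip some mm as it turns: re-grip if need be. At the start it leans to the keeper, 60 to 77 deg above level.
- beaker: Small glass beaker, 57 x 62 x 68 mm, origin under its centre. Leave alone.
- petri: Petri dish, 60 mm across, 14 mm high, origin under its centre. Leave alone.
- flask: Conical glass flask, 63 mm across, 105 mm high, origin under its centre. Leave alone.
- tweezers: Steel forceps lying flat beside the box on the robot's side, 125 mm long, 8 mm high, origin under its centre. Leave alone.

How it is judged:
By the outcome, as a careful person would: the job done as asked, in the order asked, and still so for the second after the job is handed in, with the robot touching nothing.
It also fails if it takes over 64 s, if anything falls off the work surface, if the arm or the gripper's body presses on something with over 40 N, if the wrist force passes 120 N, or if a joint passes its speed limit or range.

## Robot

A 6-joint arm with a two-finger parallel gripper is mounted at the origin on the work surface; the furniture and walls round the work are solid. World frame = base frame: x ahead of the robot, y to its left, z up, the work surface at z = 0. Lengths are in m, angles in rad, forces in N, time in s.
With the tool pointing down it reaches from about 0.3 to 0.875 m from the base axis. Payload 6.4 kg.
Tool frame: the origin (TCP) lies midway between the tips of the shut fingers; the grasp point (between the pads) lies 19 mm behind it (grip_depth is the distance from the TCP to the grasp point, in m); z points along the fingers, y is the line along which they close (so a half turn about z gives the same grasp; the last joint's range is limited). The gripper opens to 85 mm and grips with 20 to 120 N. Pads are 22 mm wide; open, the fingers measure 114 mm over their backs; the gripper's body (76 mm by 85 mm) begins 54 mm behind the grasp point. The pads swing forward as they close: fully open they stand 13 mm farther back than shut.
Start: joints at [-1.508, 0.181, 1.607, -0, 1.354, -0.206], TCP at [0.153, -0.554, 0.231] pointing down, gripper open.
Joint ranges: [-2.99, 2.99], [-0.89, 2.07], [0.3, 2.58], [-1.14, 4.28], [0, 2.63], [-3.12, 3.12]. Speed limits (rad/s): [2.57, 2.57, 3.01, 3.14, 3.14, 3.14].

## Interface

Orientations are given as a unit quaternion [w, x, y, z].
In Python, from workcell import get_obs, camera, camera_model, job_done, spot_in, outline_of, mark_of, grip_depth gives the robot as it stands. The module is installed in compiled form; this text tells all that it offers.
- The arm moves only by the tool play_rows, never from a script. Its argument "steps" is a list of rows, each an object with "offset": the shift along the tool's x, y, z in normalised numbers (1 is 0.6 m), a list of three; "yaw": the turn about the tool's z in shares of 2 pi rad (1.0 is 2 pi rad); "gripper": the closure, from 0 (fully open) to 1 (shut). In form: [{"offset": [tx, ty, tz], "yaw": yaw, "gripper": gripper}, ...]. A call has 1 to 12 rows; each row is the pose to reach, as a shift and turn from the pose commanded when the call began, along the tool's axes at that moment; what a row does not reach only later rows make up. A row lasts 1/10 s, in which the tool goes at most 50 mm and 8.59 degrees, less where a joint would pass 70% of its speed; a pose out of reach is approached as far as the arm can. A shift or turn number past 1, either way, is cut back to 1. A call with a gripper value outside its range is refused whole. The fingers move at their own pace and stop on an object; the grip force is fixed at half the most. Time passes only in rows, so rows that repeat a pose let the fingers close. It gives the time, the measured TCP pose, the force, the opening and the grip force at its end, in the units of the state.
- get_obs(): the state, without advancing time (a new reading comes with each control period).
- camera(name): name is "side" or "top" or "wrist"; returns (picture, depth): 420x560x3 uint8, red, green, blue; 420x560 float32, m along the optical axis (not along the pixel's ray), 0 where there is no reading.
- camera_model(name): a dict with "mtx" (3x3 intrinsics, pixels), "k1" (the pictures are not rectified: a ray, as slopes to the right and down, at radius r is drawn at 1 + k1 r^2 times it, then the intrinsics apply), "rvec" (rotation vector, rad) and "tvec" (3), from world to camera coordinates, as OpenCV has them; the wrist camera has in their place "tool_from_camera" (4x4, takes a point from camera to tool coordinates, whose origin is the TCP and whose axes are the flange's). Camera axes: x right, y down, z forward; pixel columns grow to the right and rows downward; lengths in m; the calibration is good to about 2 mm. A picture is of the moment at which its call begins: read the wrist's pose just before it. camera_model takes no time and is no camera call.
- job_done(): hands the job in; it is judged then, once.
Trained networks look in the newest picture that a camera, given by its name, has taken for a name from the list of things; names that differ only in an ending like _2 or _b are one class to them, and where a whole thing is asked for, a point or a joint stands for the part that bears it (a point fixed in the world has none). Each returns a list of dicts, best first, with "confidence" (0 to 1); they miss things now and then, are a little off and sometimes report something else, mostly with a low value. They report only what shows in the picture. A call takes as long as a camera call.
- spot_in(label, camera): "at" ([column, row] in pixels, amid what is visible of it).
- outline_of(label, camera): "pixels" (420x560 bool, what is visible of it) and "at" ([column, row] in pixels, amid what is visible of it).
- mark_of(label, camera): "at" ([column, row] in pixels: a listed point, or the origin of a listed thing).
The state is a dict: "time": time; "joint_positions": joint angles; "dq": joint speeds; "tau": joint torques, N m; "tcp_pos": TCP position; "ee_rot": TCP orientation; "wrist_force": force on the tool from outside, world axes, zero at the start; "wrist_torque": the same for the moment, N m; "grip_width": finger opening in m; "gripper_force": force on a finger pad.
Only numpy, scipy, OpenCV 4.12 (cv2) and the standard library are available. Lean on these libraries where they do the work, as an engineer would, in place of code of your own. Each camera call takes 0.05 s, during which the arm holds its last target. There are 200 camera calls.

## Working session

There is one attempt and no reset: what is moved stays moved. The work goes in short steps, Python scripts to look and compute and a tool call to move; the robot and the scene stay as the last step left them, time stands still between calls to the robot, and variables do not carry over. Pictures are saved under pics/ and viewed, at most 10 in all, crops included, and the job is handed in when it is done.

Besides the shell and the picture viewer there is one more tool, called after ">>>" as name(argument=value, ...) on one line, values as JSON. play_rows: Moves the arm, as the interface text tells. Its arguments: {"type":"object","properties":{"steps":{"type":"array","items":{"type":"object","properties":{"offset":{"type":"array","items":{"type":"number"}},"yaw":{"type":"number"},"gripper":{"type":"number"}}}}},"required":["steps"]}

```bash
mkdir -p pics
cat > h.py <<'E'
import numpy as np, cv2
from workcell import *
from scipy.spatial.transform import Rotation as R
def cam_T(name,obs=None):
    m=camera_model(name)
    if name=="wrist":
        q=obs["ee_rot"]; T=np.eye(4); T[:3,:3]=R.from_quat([q[1],q[2],q[3],q[0]]).as_matrix(); T[:3,3]=obs["tcp_pos"]
        return m,T@np.array(m["tool_from_camera"])
    r=cv2.Rodrigues(np.array(m["rvec"],float))[0]; T=np.eye(4); T[:3,:3]=r.T; T[:3,3]=-r.T@np.array(m["tvec"],float).ravel()
    return m,T
def ray(name,px,obs=None):
    m,T=cam_T(name,obs); K=np.array(m["mtx"])
    px=np.atleast_2d(np.array(px,float))
    s=cv2.undistortPoints(px.reshape(-1,1,2),K,np.array([m["k1"],0,0,0.])).reshape(-1,2)
    return T[:3,3], np.c_[s,np.ones(len(s))]@T[:3,:3].T
def at_z(name,px,z,obs=None):
    o,d=ray(name,px,obs); return o+d*((z-o[2])/d[:,2])[:,None]
def at_d(name,px,dep,obs=None):
    o,d=ray(name,px,obs); return o+d*np.atleast_1d(dep)[:,None]
def proj(name,P,obs=None):
    m,T=cam_T(name,obs); p=(np.atleast_2d(P)-T[:3,3])@T[:3,:3]
    s=p[:,:2]/p[:,2:]; s=s*(1+m["k1"]*(s**2).sum(1))[:,None]
    K=np.array(m["mtx"]); return s@K[:2,:2].T+K[:2,2]
def tri(a,pa,b,pb,oa=None,ob=None):
    o1,d1=ray(a,pa,oa);o2,d2=ray(b,pb,ob);d1=d1[0];d2=d2[0]
    t=np.linalg.lstsq(np.c_[d1,-d2],o2-o1,rcond=None)[0]
    p,q=o1+d1*t[0],o2+d2*t[1]; return (p+q)/2,np.linalg.norm(p-q)
E
cat > a.py <<'E'
from h import *
o=get_obs(); print(o)
print("grip_depth",grip_depth)
for c in ("top","side"):
    im,d=camera(c); cv2.imwrite(f"pics/{c}0.png",im[...,::-1]); np.save(f"{c}d.npy",d)
    print(c,cam_T(c)[1][:3,3].round(3))
    for n in ("mould","half","keeper_mid","slot_mouth","lever","lever_tab","loop","loop_bar","beaker","petri","flask","tweezers"):
        r=mark_of(n,c)
        for q in r[:2]:
            u=np.array(q["at"]); dd=d[min(419,max(0,int(u[1]))),min(559,max(0,int(u[0])))]
            print(c,n,u.round(1),round(q["confidence"],2),at_d(c,u,dd)[0].round(4))
E
python3 a.py
```

```text
{'time': 0.0, 'joint_positions': array([-1.50828463e+00,  1.81523548e-01,  1.60801792e+00,  1.37645806e-05,
        1.35379514e+00, -2.06334834e-01]), 'dq': array([-0.00015091,  0.00046648,  0.00015342,  0.00140956, -0.00074413,
       -0.00034059]), 'tau': array([ 1.14038467e-03, -4.44870865e+01, -3.51338017e+01, -3.05704189e-04,
        9.05779103e-03, -7.54502764e-06]), 'tcp_pos': array([ 0.1526977 , -0.55377965,  0.2303892 ]), 'ee_rot': array([-8.69244243e-04,  9.90978612e-01,  1.34017274e-01,  6.93536922e-05]), 'wrist_force': array([-0.06727833,  0.97138447,  0.07925652]), 'wrist_torque': array([0.01378135, 0.02232646, 0.01351884]), 'gripper_force': 0.0, 'grip_width': 0.08538556484296651}
grip_depth 0.0187
top [0.5   0.085 1.111]
top mould [309.3 239.5] 0.89 [ 0.5051 -0.0022  0.0837]
top half [305.5 239.2] 0.64 [0.5063 0.0047 0.05  ]
top keeper_mid [282.4 250.5] 0.77 [0.4792 0.0649 0.0832]
top slot_mouth [280.9 252.6] 0.59 [0.474  0.0686 0.0812]
top lever [312.9 241.7] 0.49 [ 0.4996 -0.0045  0.1538]
top lever [279.  251.6] 0.2 [0.4766 0.0733 0.0796]
top lever_tab [309.9 238.9] 0
[... 643 characters left out ...]
.94 [0.4888 0.0547 0.09  ]
side slot_mouth [264.5 163.4] 0.81 [0.4781 0.072  0.0893]
side lever [262.7 165.4] 0.66 [0.4774 0.0672 0.0822]
side lever [238.4 186.5] 0.55 [ 0.5198 -0.0085  0.0907]
side lever_tab [236.  165.9] 0.72 [ 0.5051 -0.0033  0.1545]
side lever_tab [235.4 183.5] 0.26 [ 0.509  -0.0126  0.0904]
side loop [233.7 177.4] 0.69 [ 0.5029 -0.013   0.1085]
side loop_bar [242.9 153.9] 0.51 [0.3692 0.044  0.0022]
side beaker [330.5 133.8] 0.61 [0.4221 0.2751 0.0466]
side petri [235.9 248.3] 0.6 [ 0.6355 -0.0593  0.014 ]
side flask [207.5 322.3] 0.9 [ 0.7979 -0.1706  0.0533]
side flask [326.6 134.2] 0.41 [0.4184 0.2656 0.0447]
side tweezers [209.8 178.6] 0.54 [ 0.4119 -0.0619 -0.0005]
```

```bash
cat > b.py <<'E'
from h import *
P={}
for c in ("top","side"):
    d=np.load(f"{c}d.npy"); v,u=np.mgrid[0:420,0:560]; k=(d>0)
    p=at_d(c,np.c_[u[k],v[k]].astype(float),d[k]); P[c]=p
    n=np.linalg.norm(p[:,:2]-[.5,.02],axis=1)<.16
    for nm,lo,hi in (("block",.04,.056),("plate",.004,.0125)):
        q=p[n&(p[:,2]>lo)&(p[:,2]<hi)][:,:2]
        r=cv2.minAreaRect((q*1000).astype(np.float32)); print(c,nm,len(q),r)
t=cv2.imread("pics/top0.png")[150:330,200:400]; s=cv2.imread("pics/side0.png")[110:270,150:350]
cv2.imwrite("pics/c1.png",cv2.resize(np.vstack([t[:150],s[:150]]),None,fx=2,fy=2,interpolation=2))
cv2.imwrite("pics/c1.png",cv2.resize(np.hstack([t[:160],s[:160]]),None,fx=2,fy=2,interpolation=cv2.INTER_CUBIC))
a=np.deg2rad(np.array([0]))
np.savez("pc.npz",**P)
E
python3 b.py
```

```text
top block 2121 ((499.0003967285156, 1.982818603515625), (84.20417022705078, 200.14915466308594), 14.073288917541504)
top plate 1090 ((503.54547119140625, 18.394729614257812), (313.62481689453125, 307.1451721191406), 56.30658721923828)
side block 1973 ((501.6219482421875, -1.9045791625976562), (87.72314453125, 199.78866577148438), 14.133501052856445)
side plate 904 ((503.0927734375, 11.647323608398438), (315.9183654785156, 295.09844970703125), 30.124515533447266)
```

View pics/c1.png

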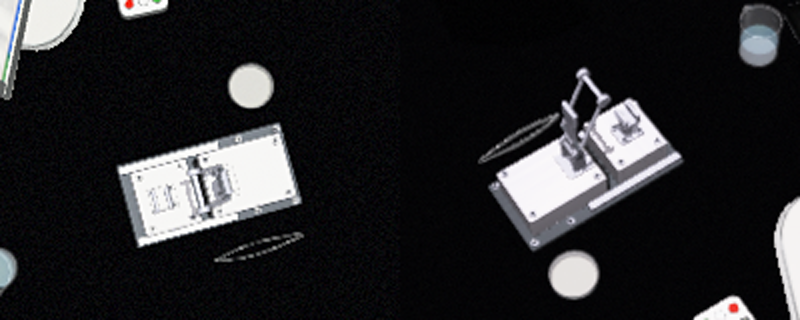

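```bash
cat >> h.py <<'E'
def off(target,obs=None):
    o=obs or get_obs(); q=o["ee_rot"]; M=R.from_quat([q[1],q[2],q[3],q[0]]).as_matrix()
    return (M.T@(np.array(target)-o["tcp_pos"])).round(4), np.rad2deg(np.arctan2(M[1,1],M[0,1])).round(2)
E
python3 -c "
from h import *
print(np.array(camera_model('wrist')['tool_from_camera']).round(3),camera_model('wrist')['mtx'])
print(off([.49,.02,.36]))"
```

```text
[[-0.    -0.952 -0.305  0.079]
 [ 1.     0.    -0.001  0.   ]
 [ 0.001 -0.305  0.952 -0.144]
 [ 0.     0.     0.     1.   ]] [[314.76506571   0.         277.02418703]
 [  0.         314.76506571 211.51605873]
 [  0.           0.           1.        ]]
(array([ 0.4777, -0.4642, -0.1287]), np.float64(-74.6))
```

Careful with the scale: shifts go in shares of 0.6 m and turns go in shares of 2 pi rad. That gives: 0.477 m / 0.6 = 0.795, -0.464 m / 0.6 = -0.7733, -1.546 rad / 6.2832 = -0.2461.

>>> play_rows(steps=[{"offset":[0.2,-0.1917,-0.2083],"yaw":-0.0239,"gripper":0},{"offset":[0.795,-0.7733,-0.2133],"yaw":-0.2461,"gripper":0},{"offset":[0.795,-0.7733,-0.2133],"yaw":-0.2461,"gripper":0},{"offset":[0.795,-0.7733,-0.2133],"yaw":-0.2461,"gripper":0},{"offset":[0.795,-0.7733,-0.2133],"yaw":-0.2461,"gripper":0},{"offset":[0.795,-0.7733,-0.2133],"yaw":-0.2461,"gripper":0},{"offset":[0.795,-0.7733,-0.2133],"yaw":-0.2461,"gripper":0},{"offset":[0.795,-0.7733,-0.2133],"yaw":-0.2461,"gripper":0},{"offset":[0.795,-0.7733,-0.2133],"yaw":-0.2461,"gripper":0},{"offset":[0.795,-0.7733,-0.2133],"yaw":-0.2461,"gripper":0},{"offset":[0.795,-0.7733,-0.2133],"yaw":-0.2461,"gripper":0},{"offset":[0.795,-0.7733,-0.2133],"yaw":-0.2461,"gripper":0}])

```text
time: 2.5
tcp_pos: [0.4485, -0.0492, 0.3472]
ee_rot: [0.001, 0.615, 0.788, 0.0]
wrist_force: [0.9, -0.7, 0.1]
grip_width: 0.0855
gripper_force: 0.0
```

>>> play_rows(steps=[{"offset":[0,0,0],"yaw":0,"gripper":0}])

```text
time: 2.6
tcp_pos: [0.45, -0.0461, 0.3478]
ee_rot: [0.001, 0.613, 0.79, 0.001]
wrist_force: [0.5, -0.5, -0.6]
grip_width: 0.0855
gripper_force: 0.0
```

```bash
python3 -c "
from h import *
print(off([.49,.02,.36]))"
```

```text
(array([ 0.054 ,  0.0553, -0.012 ]), np.float64(14.45))
```

To row units: 0.055 m / 0.6 = 0.0917, 0.054 m / 0.6 = 0.09.

>>> play_rows(steps=[{"offset":[0.045,0.045,-0.01],"yaw":0,"gripper":0},{"offset":[0.09,0.0917,-0.02],"yaw":0,"gripper":0},{"offset":[0.09,0.0917,-0.02],"yaw":0,"gripper":0},{"offset":[0.09,0.0917,-0.02],"yaw":0,"gripper":0},{"offset":[0.09,0.0917,-0.02],"yaw":0,"gripper":0}])

```text
time: 3.1
tcp_pos: [0.4877, 0.0136, 0.3581]
ee_rot: [-0.0, 0.616, 0.788, -0.0]
wrist_force: [0.1, -0.2, 0.6]
grip_width: 0.0855
gripper_force: 0.0
```

```bash
cat > c.py <<'E'
from h import *
o=get_obs(); print(o["tcp_pos"],off([0,0,0])[1])
im,d=camera("wrist"); cv2.imwrite("pics/w1.png",im[...,::-1]); np.save("wd.npy",d)
for n in ("mould","half","keeper_mid","slot_mouth","lever","lever_tab","loop","loop_bar"):
    for q in mark_of(n,"wrist")[:2]:
        u=np.array(q["at"]); dd=d[min(419,max(0,int(u[1]))),min(559,max(0,int(u[0])))]
        print(n,u.round(1),round(q["confidence"],2),at_d("wrist",u,dd,o)[0].round(4), at_z("wrist",u,.082,o)[0].round(4))
v,u=np.mgrid[0:420,0:560]; k=d>0
p=at_d("wrist",np.c_[u[k],v[k]].astype(float),d[k],o); np.save("wp.npy",p)
q=p[(abs(p[:,2]-.048)<.004)&(np.linalg.norm(p[:,:2]-[.5,.0],axis=1)<.13)]
print(len(q),cv2.minAreaRect((q[:,:2]*1000).astype(np.float32)),np.median(q[:,2]))
E
python3 c.py
```

```text
[0.48769218 0.01358475 0.35808165] 13.93
mould [282.1 179. ] 0.64 [ 0.4992 -0.0005  0.0514] [0.4972 0.0055 0.082 ]
half [286.3 171.5] 0.65 [0.5027 0.0109 0.0476] [0.5002 0.0169 0.082 ]
keeper_mid [283.7 132.7] 0.76 [0.4843 0.0653 0.0815] [0.4842 0.0653 0.082 ]
slot_mouth [281.8 131.9] 0.9 [0.4816 0.0656 0.0802] [0.4816 0.0657 0.082 ]
lever [285.6 193.1] 0.83 [ 0.5033 -0.0032  0.1201] [ 0.5067 -0.0124  0.082 ]
lever_tab [286.6 195.3] 0.61 [ 0.5041 -0.0026  0.1324] [ 0.5088 -0.0151  0.082 ]
loop [286.4 190.8] 0.85 [ 0.5048 -0.0034  0.1058] [ 0.507 -0.009  0.082]
loop_bar [285.7 176.8] 0.62 [0.4942 0.0274 0.1757] [0.5012 0.0097 0.082 ]
5376 ((501.3434143066406, 1.6649017333984375), (83.92889404296875, 199.60299682617188), 14.351786613464355) 0.04917161042109522
```

View pics/w1.png

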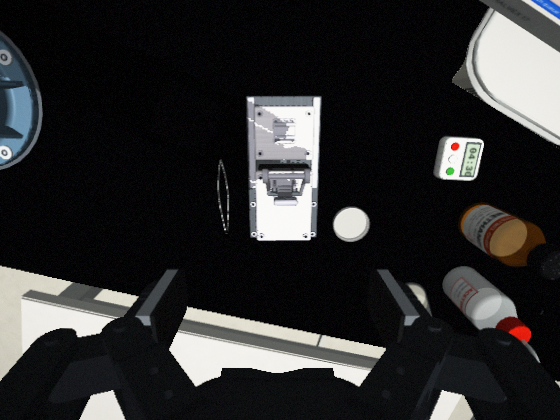

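```bash
cat > d.py <<'E'
from h import *
p=np.load("wp.npy"); a=np.deg2rad(14.2); ex=np.array([np.cos(a),np.sin(a)]); ey=np.array([-np.sin(a),np.cos(a)])
def ang(q):
    return 0
c0=np.array([.5013,.0017])
X=(p[:,:2]-c0)@ex*1e3; Y=(p[:,:2]-c0)@ey*1e3; Z=p[:,2]*1e3
t=(abs(Z-49)<4)&(abs(X)<60)&(abs(Y)<115)
# edges per slice -> axis angle
for lo in range(-100,101,20):
    k=t&(Y>=lo)&(Y<lo+20); 
    if k.sum()>30: print("slice",lo,np.percentile(X[k],[.5,99.5]).round(1),k.sum())
k=t&(abs(X)>20)&(abs(X)<40); h,e=np.histogram(Y[k],np.arange(-106,112,1.5)); print([(round(b,1),int(n)) for b,n in zip(e,h)])
pl=(abs(Z-8)<3)&(abs(X)<75)&(abs(Y)<140)&(abs(X)>44)
print("plate",np.percentile(X[pl],[1,99]).round(1),np.percentile(Y[pl],[.5,99.5]).round(1),pl.sum())
k=(Z>62)&(abs(X)<35)&(abs(Y)<110)
for z0 in range(62,185,5):
    q=k&(Z>=z0)&(Z<z0+5)
    for nm,r in (("lat",Y<35),("keep",Y>=35)):
        s=q&r
        if s.sum()>2: print(z0,nm,s.sum(),"X",np.percentile(X[s],[2,50,98]).round(1),"Y",np.percentile(Y[s],[2,50,98]).round(1))
E
python3 d.py
```

```text
slice -100 [-41.5  40.7] 631
slice -80 [-41.1  41.7] 662
slice -60 [-40.6  41.2] 665
slice -40 [-41.8  41.9] 362
slice -20 [-41.2  41.8] 376
slice 0 [-40.6  41.2] 268
slice 20 [-41.4  40.3] 541
slice 40 [-41.   39.9] 679
slice 60 [-40.6  40.8] 579
slice 80 [-41.5  40.2] 830
[(np.float64(-106.0), 0), (np.float64(-104.5), 0), (np.float64(-103.0), 0), (np.float64(-101.5), 0), (np.float64(-100.0), 22), (np.float64(-98.5), 18), (np.float64(-97.0), 12), (np.float64(-95.5), 20), (np.float64(-94.0), 21), (np.float64(-92.5), 23), (np.float64(-91.0), 27), (np.float64(-89.5), 23), (np.float64(-88.0), 32), (np.float64(-86.5), 23), (np.float64(-85.0), 23), (np.float64(-83.5), 24), (np.float64(-82.0), 18), (np.float64(-80.5), 23), (np.float64(-79.0), 24), (np.float64(-77.5), 26), (np.float64(-76.0), 24), (np.float64(-74.5), 26), (np.float64(-73.0), 26), (np.float64(-71.5), 26), (np.float64(-70.0), 24), (np.float64(-68.5), 25), (np.float64(-67.0), 22), (np.float64(-65.5), 25), (np.float64(-64.0), 24), (np.float64(-62.5), 23), (np.float64(-61.0), 24), (np.float64(-59.5), 29), (np.float64(-58.0), 21)
[... 3606 characters left out ...]
] Y [-5.9 -4.8  1. ]
127 lat 18 X [-22.1   0.4  21.7] Y [-5.8  0.4  3.1]
132 lat 22 X [-21.4  -2.7  21.5] Y [-4.5 -0.5  6.5]
137 lat 24 X [-22.3   0.2  21.5] Y [-5.1 -3.7  8.5]
142 lat 17 X [-22.2 -11.1  22.2] Y [-4.2  9.8 11.9]
147 lat 31 X [-21.7  -1.8  20.3] Y [-4.4 -2.6 13.4]
152 lat 56 X [-19.9   0.9  20.5] Y [-10.   -2.6  15.8]
157 lat 138 X [-13.3   0.2  18.3] Y [-9.7 -5.5 17.3]
162 lat 5 X [-18.6   1.3  18.8] Y [-3.9 19.4 21. ]
167 lat 7 X [-14.   19.   19.1] Y [21.2 22.8 31.6]
172 lat 187 X [-19.4   0.7  20.6] Y [25.2 28.7 34.8]
172 keep 3 X [-22.2 -21.1  17.8] Y [35.  35.  35.2]
177 lat 184 X [-24.3  -1.9  24.4] Y [20.5 27.9 34.3]
182 lat 17 X [-23.9  20.   23.9] Y [26.  27.8 30.9]
```

```bash
cat >> h.py <<'E'
A=np.deg2rad(14.2); EX=np.array([np.cos(A),np.sin(A)]); EY=np.array([-np.sin(A),np.cos(A)]); O=np.array([.5039,-.0087])
def mould(p):
    p=np.atleast_2d(p); return np.c_[(p[:,:2]-O)@EX,(p[:,:2]-O)@EY,p[:,2]]*1e3
def world(x,y,z): return np.r_[O+EX*x/1e3+EY*y/1e3,z/1e3]
E
cat > e.py <<'E'
from h import *
p=mould(np.load("wp.npy")); X,Y,Z=p.T
near=(abs(X)<100)&(abs(Y)<130)
k=near&(abs(X)<15)&(Z>165); print("bar",k.sum(),np.percentile(Y[k],[2,50,98]),np.percentile(Z[k],[2,50,98]))
k=near&(abs(X)>21)&(abs(X)<26)&(Z>150); print("btn",np.percentile(X[k],[1,99]),np.percentile(Y[k],[2,50,98]),np.percentile(Z[k],[2,50,98]))
k=near&(abs(X)<12)&(Z>60)&(Z<130)&(Y>55)
for y in range(60,96,2):
    q=k&(Y>=y)&(Y<y+2)
    if q.sum()>3: print(y,q.sum(),np.percentile(Z[q],[5,50,95]).round(1))
k=near&(abs(X)<8)&(Z>100)&(Z<162)&(Y<22)
for z in range(100,162,6):
    q=k&(Z>=z)&(Z<z+6)
    if q.sum()>1: print("lev",z,q.sum(),np.percentile(Y[q],[5,50,95]).round(1))
print("blk",np.median(Z[near&(abs(Z-49)<3)&(Y>50)&(abs(X)>20)&(abs(X)<40)]))
print(mould(get_obs()["tcp_pos"]))
E
python3 e.py
```

```text
bar 6259 [34.66061476 36.34039247 44.92248492] [176.75641441 443.32981986 454.65222856]
btn [-25.85888356  25.84673943] [34.67871164 41.56946078 45.44589901] [179.68761128 441.60390066 454.78034376]
66 18 [84.6 86.1 87.5]
68 17 [87.1 88.9 89.6]
70 35 [89.4 90.4 91.5]
72 18 [89.  90.4 91.6]
74 36 [79.5 84.9 89.3]
76 36 [79.7 80.8 81.7]
78 34 [79.3 80.7 81.4]
80 20 [79.7 80.7 82.2]
82 36 [78.9 80.7 82.2]
84 18 [79.4 80.4 81.5]
86 38 [90.7 92.  93. ]
88 19 [91.1 92.3 93.4]
90 37 [77.1 89.  92. ]
lev 100 10 [5.  5.8 6. ]
lev 106 20 [4.5 4.9 6.3]
lev 112 9 [4.9 5.1 5.3]
lev 118 12 [5.3 5.4 5.8]
lev 124 12 [5.7 5.9 6.4]
lev 130 13 [6.  6.4 6.6]
lev 136 13 [6.3 6.8 7.1]
lev 142 4 [7.8 8.  8. ]
lev 148 11 [8.  8.2 8.5]
lev 154 98 [1.  6.2 8.7]
lev 160 11 [4.2 5.5 6.6]
blk 49.50360319801197
[[ -9.69198119  26.08963782 358.45318692]]
```

To row units: 0.158 m / 0.6 = 0.2633, 0.13 m / 0.6 = 0.2167, -0.005 rad / 6.2832 = -0.0008.

>>> play_rows(steps=[{"offset":[0.02,0.0167,0.075],"yaw":-0.0008,"gripper":0},{"offset":[0.02,0.0167,0.15],"yaw":-0.0008,"gripper":0},{"offset":[0.02,0.0167,0.2167],"yaw":-0.0008,"gripper":0},{"offset":[0.02,0.0167,0.2633],"yaw":-0.0008,"gripper":0},{"offset":[0.02,0.0167,0.2633],"yaw":-0.0008,"gripper":0},{"offset":[0.02,0.0167,0.2633],"yaw":-0.0008,"gripper":0}])

```text
time: 4.15
tcp_pos: [0.4952, 0.0285, 0.2011]
ee_rot: [-0.0, 0.614, 0.789, -0.0]
wrist_force: [1.0, -0.0, 1.6]
grip_width: 0.0853
gripper_force: 0.0
```

```bash
cat > f.py <<'E'
import sys
from h import *
o=get_obs(); print("tcp",mould(o["tcp_pos"]).round(1),off([0,0,0])[1])
im,d=camera("wrist"); cv2.imwrite(f"pics/{sys.argv[1]}.png",im[...,::-1])
v,u=np.mgrid[0:420,0:560]; k=(d>0)
p=mould(at_d("wrist",np.c_[u[k],v[k]].astype(float),d[k],o)); np.save(f"{sys.argv[1]}.npy",p)
X,Y,Z=p.T; near=(abs(X)<45)&(Y>-100)&(Y<130)
for n in ("loop_bar","keeper_mid","slot_mouth","lever_tab"):
    for q in mark_of(n,"wrist")[:1]: print(n,np.round(q["at"],1),round(q["confidence"],2),mould(at_z("wrist",q["at"],.174 if n=="loop_bar" and len(sys.argv)<3 else .082,o)).round(1))
print("blk",np.median(Z[near&(abs(Z-49)<4)&(Y>50)&(abs(X)>20)&(abs(X)<40)]))
def tab(nm,k,step=2):
    for y in range(0,100,step):
        q=k&(Y>=y)&(Y<y+step)
        if q.sum()>5: print(nm,y,q.sum(),np.percentile(Z[q],[5,50,95]).round(1))
tab("bar",near&(abs(X)<15)&(Z>95)&(Z<190)&(Y>15)); tab("keep",near&(abs(X)<12)&(Z>70)&(Z<95)&(Y>60))
k=near&(abs(X)<35)&(Z>168)&(Z<190)&(abs(X)>15); print("btn",np.percentile(X[k],[1,99]).round(1)) if k.sum()>5 else 0
E
python3 f.py w2
```

```text
tcp [[  0.7  38.2 201.1]] 14.27
loop_bar [272.4 248.7] 0.58 [[ -1.4  38.3 174. ]]
keeper_mid [276.6 161.8] 0.64 [[ 1.  75.6 82. ]]
slot_mouth [274.1 160.4] 0.97 [[-1.1 76.7 82. ]]
lever_tab [274.8 271.8] 0.88 [[ -0.7 -27.1  82. ]]
blk 49.55298638921521
bar 34 47 [174.4 175.4 176.4]
bar 36 127 [175.5 176.5 177.4]
bar 38 198 [175.  176.6 177.6]
bar 40 184 [172.3 174.8 176.7]
keep 66 22 [85.8 86.9 87.4]
keep 68 38 [87.8 89.  90.3]
keep 70 88 [89.5 90.5 91.4]
keep 72 110 [80.1 89.2 91.2]
keep 74 72 [79.8 80.7 89.1]
keep 76 75 [79.8 80.8 82. ]
keep 78 56 [79.7 80.7 81.8]
keep 80 80 [79.7 80.7 81.5]
keep 82 62 [79.6 80.8 82.2]
keep 84 30 [90.  91.2 92.2]
keep 86 67 [91.  91.8 92.7]
keep 88 82 [90.6 91.9 93.4]
keep 90 87 [78.8 83.  90.8]
btn [-25.   24.1]
```

View pics/w2.png

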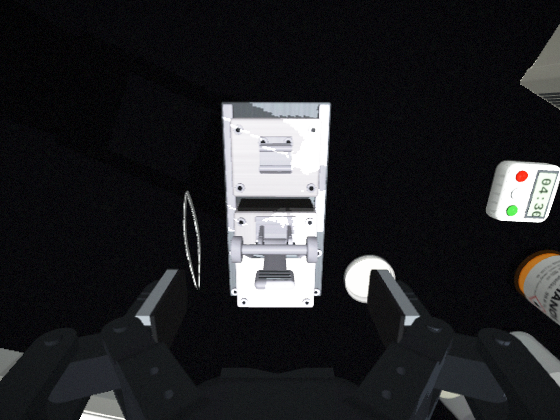

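To row units: 0.048 m / 0.6 = 0.08, 0.03 m / 0.6 = 0.05.

>>> play_rows(steps=[{"offset":[0,-0.0017,0.05],"yaw":0,"gripper":0},{"offset":[0,-0.0017,0.08],"yaw":0,"gripper":0},{"offset":[0,-0.0017,0.08],"yaw":0,"gripper":0},{"offset":[0,-0.0017,0.08],"yaw":0,"gripper":0.2},{"offset":[0,-0.0017,0.08],"yaw":0,"gripper":0.35},{"offset":[0,-0.0017,0.08],"yaw":0,"gripper":0.5},{"offset":[0,-0.0017,0.08],"yaw":0,"gripper":0.5},{"offset":[0,-0.0017,0.08],"yaw":0,"gripper":0.5}])

```text
time: 5.2
tcp_pos: [0.4942, 0.0284, 0.154]
ee_rot: [0.0, 0.614, 0.79, 0.0]
wrist_force: [-5.8, 0.9, 6.8]
grip_width: 0.049
gripper_force: 61.0
```

To row units: 0.0735 m / 0.6 = 0.1225, 0.068 m / 0.6 = 0.1133.

>>> play_rows(steps=[{"offset":[0.013,-0.0017,0.0072],"yaw":0,"gripper":0.5},{"offset":[0.0247,-0.0033,0.0153],"yaw":0,"gripper":0.5},{"offset":[0.035,-0.0033,0.025],"yaw":0,"gripper":0.5},{"offset":[0.044,-0.0033,0.0353],"yaw":0,"gripper":0.5},{"offset":[0.0518,-0.0033,0.0467],"yaw":0,"gripper":0.5},{"offset":[0.0588,-0.0033,0.0592],"yaw":0,"gripper":0.5},{"offset":[0.0643,-0.0033,0.0717],"yaw":0,"gripper":0.5},{"offset":[0.0683,-0.0033,0.085],"yaw":0,"gripper":0.5},{"offset":[0.0708,-0.0033,0.1],"yaw":0,"gripper":0.5},{"offset":[0.07,-0.0033,0.1133],"yaw":0,"gripper":0.5},{"offset":[0.0675,-0.0033,0.1225],"yaw":0,"gripper":0.5},{"offset":[0.0675,-0.0033,0.1225],"yaw":0,"gripper":0.5}])

```text
time: 6.4
tcp_pos: [0.4837, 0.0677, 0.0804]
ee_rot: [0.001, 0.614, 0.79, 0.001]
wrist_force: [-0.8, 3.9, 7.2]
grip_width: 0.0485
gripper_force: 68.5
```

```bash
python3 f.py w3 lo; python3 -c "
from h import *
o=get_obs(); print(o['wrist_force'],o['wrist_torque'],o['grip_width'],o['gripper_force'])"
```

```text
tcp [[-0.8 79.  80.4]] 14.3
loop_bar [278.9 297.3] 0.79 [[ 0.8 64.5 82. ]]
keeper_mid [279.7 280.4] 0.88 [[ 1.2 74.4 82. ]]
slot_mouth [274.6 281.3] 0.89 [[-1.4 73.9 82. ]]
blk 49.5326050225747
bar 76 15 [104.9 105.3 105.7]
bar 78 199 [105.7 106.4 107.2]
bar 80 338 [105.4 106.5 107.5]
bar 82 423 [103.  105.1 106.9]
bar 86 112 [153.6 155.5 156.9]
bar 88 4049 [155.4 162.9 169.8]
bar 90 942 [160.8 165.7 170.6]
bar 94 407 [161.7 167.4 170.5]
bar 96 694 [165.  173.3 176.8]
bar 98 532 [173.8 176.3 177.8]
keep 68 40 [79.6 80.5 80.9]
keep 70 153 [80.  80.7 81.6]
keep 72 152 [79.8 80.7 81.7]
keep 74 166 [79.7 80.7 81.5]
keep 76 157 [79.8 80.7 81.7]
keep 78 154 [79.9 80.7 81.8]
keep 80 10 [81.4 81.5 82.2]
keep 84 15 [90.4 91.1 91.4]
keep 86 185 [91. 92. 93.]
keep 88 471 [81.  90.3 92.8]
keep 90 477 [76.7 81.8 90.7]
btn [-27.4  26.5]
[-1.56325538  3.42103633  6.21525096] [ 0.15407005  0.05756822 -0.00164497] 0.048733480303254695 68.47845911979675
```

View pics/w3.png

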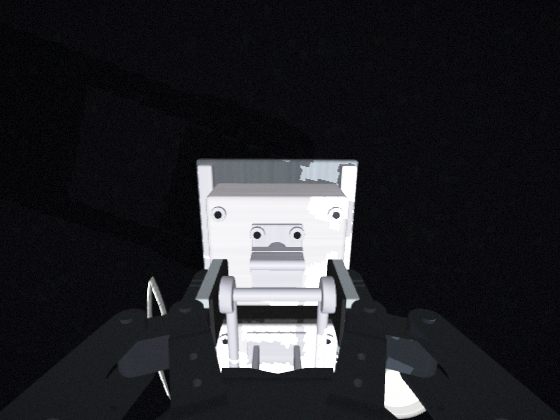

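To row units: 0.014 m / 0.6 = 0.0233, 0.013 m / 0.6 = 0.0217.

>>> play_rows(steps=[{"offset":[-0.0008,0.0008,0.0083],"yaw":0,"gripper":0.5},{"offset":[-0.0008,0.0008,0.0167],"yaw":0,"gripper":0.5},{"offset":[-0.0008,0.0008,0.0217],"yaw":0,"gripper":0.5},{"offset":[-0.0008,0.0008,0.0233],"yaw":0,"gripper":0.5},{"offset":[-0.0008,0.0008,0.0233],"yaw":0,"gripper":0.5}])

```text
time: 7.15
tcp_pos: [0.4842, 0.0664, 0.0667]
ee_rot: [0.001, 0.614, 0.79, 0.0]
wrist_force: [-2.7, 0.6, 5.8]
grip_width: 0.0487
gripper_force: 68.8
```

>>> play_rows(steps=[{"offset":[0,0,0.0017],"yaw":0,"gripper":0.5},{"offset":[0,0,0.0033],"yaw":0,"gripper":0.5},{"offset":[0,0,0.005],"yaw":0,"gripper":0.5},{"offset":[0,0,0.005],"yaw":0,"gripper":0.5}])

```text
time: 7.55
tcp_pos: [0.4842, 0.0662, 0.0637]
ee_rot: [0.002, 0.614, 0.79, 0.0]
wrist_force: [-1.6, -0.9, 5.8]
grip_width: 0.0488
gripper_force: 68.9
```

To row units: 0.0015 m / 0.6 = 0.0025, 0.001 m / 0.6 = 0.0017.

>>> play_rows(steps=[{"offset":[0,0,0.0017],"yaw":0,"gripper":0.5},{"offset":[0,0,0.0025],"yaw":0,"gripper":0.5},{"offset":[0,0,0.0025],"yaw":0,"gripper":0.5}])

```text
time: 7.85
tcp_pos: [0.4842, 0.0662, 0.0623]
ee_rot: [0.002, 0.614, 0.79, 0.0]
wrist_force: [-2.5, -1.6, 6.6]
grip_width: 0.0485
gripper_force: 69.0
```

To row units: 0.001 m / 0.6 = 0.0017, 0.0005 m / 0.6 = 0.0008.

>>> play_rows(steps=[{"offset":[0,0,0.0008],"yaw":0,"gripper":0.5},{"offset":[0,0,0.0017],"yaw":0,"gripper":0.5},{"offset":[0,0,0.0017],"yaw":0,"gripper":0.5}])

```text
time: 8.15
tcp_pos: [0.4842, 0.0662, 0.0613]
ee_rot: [0.002, 0.614, 0.79, 0.0]
wrist_force: [-2.9, -0.4, 6.4]
grip_width: 0.0489
gripper_force: 69.0
```

To row units: 0.001 m / 0.6 = 0.0017, 0.0005 m / 0.6 = 0.0008.

>>> play_rows(steps=[{"offset":[0,0,0.0008],"yaw":0,"gripper":0.5},{"offset":[0,0,0.0017],"yaw":0,"gripper":0.5},{"offset":[0,0,0.0017],"yaw":0,"gripper":0.5}])

```text
time: 8.45
tcp_pos: [0.4842, 0.0662, 0.0603]
ee_rot: [0.002, 0.614, 0.79, 0.0]
wrist_force: [-1.5, -0.8, 6.1]
grip_width: 0.0484
gripper_force: 69.0
```

To row units: 0.001 m / 0.6 = 0.0017, 0.0005 m / 0.6 = 0.0008.

>>> play_rows(steps=[{"offset":[0,0,0.0008],"yaw":0,"gripper":0.5},{"offset":[0,0,0.0017],"yaw":0,"gripper":0.5},{"offset":[0,0,0.0017],"yaw":0,"gripper":0.5}])

```text
time: 8.75
tcp_pos: [0.4842, 0.0663, 0.0599]
ee_rot: [0.001, 0.614, 0.79, 0.0]
wrist_force: [-5.1, -0.3, 12.7]
grip_width: 0.0486
gripper_force: 69.7
```

```bash
python3 f.py w4 lo | grep -v "bar [89]"; python3 -c "
import numpy as np
p=np.load('w4.npy');X,Y,Z=p.T
for y in range(56,96):
    k=(abs(X)<11)&(Y>=y)&(Y<y+1)&(Z>70)&(Z<130)
    if k.sum()>5: print(y,k.sum(),np.percentile(Z[k],[5,25,50,75,95]).round(1))
"
```

```text
tcp [[-0.7 77.5 59.9]] 14.3
loop_bar [277.7 296.3] 0.66 [[ 0.2 76.8 82. ]]
keeper_mid [273.7 303. ] 0.67 [[-1.6 73.4 82. ]]
slot_mouth [275.9 302.7] 0.69 [[-0.6 73.5 82. ]]
blk 49.53258234473515
keep 68 61 [79.9 80.7 90.1]
keep 70 452 [80.1 84.3 91.2]
keep 72 500 [80.7 89.2 91. ]
keep 74 31 [86.5 89.  90.7]
keep 76 149 [85.4 86.1 86.9]
keep 78 260 [85.  86.3 87.3]
keep 80 258 [84.1 85.3 86.8]
keep 84 20 [90.7 91.2 91.5]
keep 86 224 [91.2 92.  92.8]
keep 88 694 [81.2 90.  92.6]
keep 90 682 [76.4 81.6 90.7]
69 56 [79.9 80.3 80.7 89.5 90.1]
70 176 [80.  80.6 81.9 90.4 90.9]
71 235 [80.2 80.9 84.3 90.5 91.2]
72 230 [80.5 81.4 89.5 90.3 91. ]
73 231 [87.  88.  89.  89.8 90.8]
74 27 [88.2 88.5 89.1 89.9 90.5]
76 50 [85.4 85.8 85.9 86.1 86.5]
77 87 [85.6 86.  86.3 86.6 87. ]
78 97 [85.5 86.  86.4 86.8 87.3]
79 140 [84.8 85.7 86.2 86.8 87.4]
80 173 [84.  84.8 85.4 86.1 86.8]
81 62 [84.4 84.8 85.2 85.6 86.2]
85 20 [90.7 90.9 91.2 91.4 91.5]
86 78 [91.3 91.6 91.9 92.2 92.4]
87 124 [91.2 91.8 92.1 92.5 93. ]
88 150 [90.6 91.3 91.9 92.4 92.8]
89 493 [80.8 84.5 88.4 90.8 92.2]
90 612 [76.4 78.9 81.7 86.6 90.7]
91 9 [77.1 77.7 78.5 78.6 79.7]
```

```bash
python3 -c "
import cv2
im=cv2.imread('pics/w4.png')[190:350,180:380]
cv2.imwrite('pics/w4c.png',cv2.resize(im,None,fx=3.5,fy=3.5,interpolation=2))"
```

```text
(no output)
```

View pics/w4c.png

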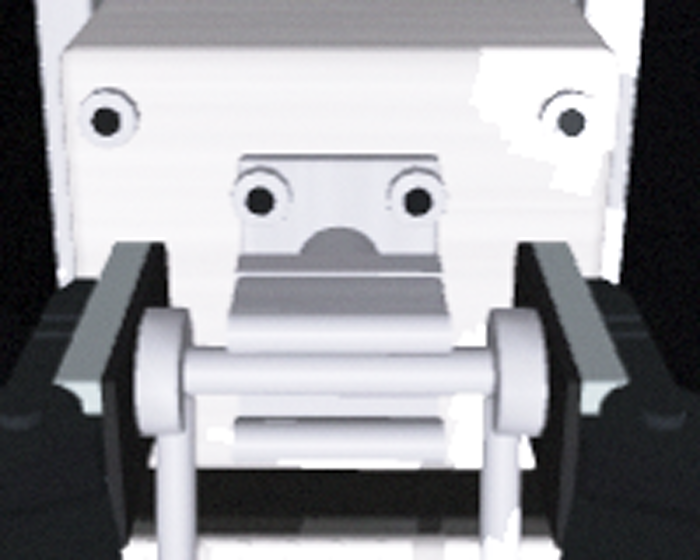

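To row units: -0.003 m / 0.6 = -0.005, -0.002 m / 0.6 = -0.0033.

>>> play_rows(steps=[{"offset":[0,0,-0.0017],"yaw":0,"gripper":0.5},{"offset":[-0.0017,0,-0.0017],"yaw":0,"gripper":0.5},{"offset":[-0.0033,0,-0.0017],"yaw":0,"gripper":0.5},{"offset":[-0.005,0,-0.0017],"yaw":0,"gripper":0.5},{"offset":[-0.005,0,-0.0017],"yaw":0,"gripper":0.5}])

```text
time: 9.5
tcp_pos: [0.4847, 0.0642, 0.0601]
ee_rot: [0.001, 0.614, 0.79, 0.001]
wrist_force: [-2.7, 3.7, 5.4]
grip_width: 0.0488
gripper_force: 68.9
```

To row units: -0.0015 m / 0.6 = -0.0025, -0.001 m / 0.6 = -0.0017.

>>> play_rows(steps=[{"offset":[-0.0017,0,0],"yaw":0,"gripper":0.5},{"offset":[-0.0025,0,0],"yaw":0,"gripper":0.5},{"offset":[-0.0025,0,0],"yaw":0,"gripper":0.5}])

```text
time: 9.8
tcp_pos: [0.4849, 0.0629, 0.0601]
ee_rot: [0.001, 0.614, 0.79, 0.001]
wrist_force: [-2.5, 4.3, 6.9]
grip_width: 0.0488
gripper_force: 69.0
```

To row units: -0.0015 m / 0.6 = -0.0025, -0.001 m / 0.6 = -0.0017.

>>> play_rows(steps=[{"offset":[-0.0017,0,0],"yaw":0,"gripper":0.5},{"offset":[-0.0025,0,0],"yaw":0,"gripper":0.5},{"offset":[-0.0025,0,0],"yaw":0,"gripper":0.5}])

```text
time: 10.1
tcp_pos: [0.4852, 0.0617, 0.0601]
ee_rot: [0.001, 0.614, 0.79, 0.001]
wrist_force: [-2.4, 5.1, 6.4]
grip_width: 0.0487
gripper_force: 69.0
```

```bash
python3 f.py w5 lo | grep -v "bar [89]"; python3 -c "
import numpy as np
p=np.load('w5.npy');X,Y,Z=p.T
for y in range(56,96):
    k=(abs(X)<11)&(Y>=y)&(Y<y+1)&(Z>70)&(Z<130)
    if k.sum()>5: print(y,k.sum(),np.percentile(Z[k],[5,25,50,75,95]).round(1))
"
```

```text
tcp [[-0.8 72.8 60.1]] 14.29
loop_bar [275.3 295.3] 0.97 [[-1.  72.5 82. ]]
keeper_mid [277.4 293.5] 0.92 [[-0.1 73.4 82. ]]
slot_mouth [276.8 293.3] 0.81 [[-0.3 73.5 82. ]]
blk 49.49515495381543
keep 68 161 [89.6 90.3 91.2]
keep 70 388 [85.9 89.9 91.3]
keep 72 354 [85.9 87.4 89.9]
keep 74 430 [80.  85.8 87.2]
keep 76 431 [80.  82.8 86.1]
keep 78 16 [80.9 81.2 81.9]
keep 84 151 [90.9 91.8 92.8]
keep 86 323 [90.1 91.8 92.9]
keep 88 1130 [76.3 84.2 91.4]
68 50 [89.4 89.8 90.1 90.3 90.7]
69 96 [89.7 90.1 90.5 90.9 91.3]
70 119 [89.1 90.  90.3 90.8 91.5]
71 241 [85.9 87.8 89.5 90.2 91.2]
72 229 [86.1 86.7 88.1 89.  90. ]
73 93 [85.7 86.4 86.7 87.1 87.9]
74 144 [84.8 85.9 86.5 86.9 87.4]
75 249 [80.  80.8 85.2 86.1 86.8]
76 296 [80.  81.1 83.8 85.1 86.2]
77 103 [79.9 80.5 80.7 81.1 84. ]
78 13 [80.9 81.  81.3 81.4 82. ]
84 38 [90.8 91.1 91.4 91.6 91.8]
85 102 [91.  91.6 92.  92.3 92.8]
86 124 [90.9 91.5 92.1 92.6 92.9]
87 168 [89.8 91.  91.7 92.2 93. ]
88 735 [77.8 82.4 86.  89.6 91.7]
89 306 [75.9 77.5 79.5 81.6 89.7]
```

To row units: -0.004 m / 0.6 = -0.0067, -0.003 m / 0.6 = -0.005.

>>> play_rows(steps=[{"offset":[-0.0017,0,0],"yaw":0,"gripper":0.5},{"offset":[-0.0033,0,0],"yaw":0,"gripper":0.5},{"offset":[-0.005,0,0],"yaw":0,"gripper":0.5},{"offset":[-0.0067,0,0],"yaw":0,"gripper":0.5},{"offset":[-0.0067,0,0],"yaw":0,"gripper":0.5}])

```text
time: 10.85
tcp_pos: [0.4863, 0.0577, 0.0601]
ee_rot: [0.001, 0.614, 0.79, 0.001]
wrist_force: [-2.9, 4.6, 5.7]
grip_width: 0.0488
gripper_force: 69.0
```

To row units: -0.002 m / 0.6 = -0.0033, -0.001 m / 0.6 = -0.0017.

>>> play_rows(steps=[{"offset":[-0.0017,0,0],"yaw":0,"gripper":0.5},{"offset":[-0.0033,0,0],"yaw":0,"gripper":0.5},{"offset":[-0.0033,0,0],"yaw":0,"gripper":0.5}])

```text
time: 11.15
tcp_pos: [0.4867, 0.0558, 0.06]
ee_rot: [0.001, 0.614, 0.79, 0.001]
wrist_force: [-3.5, 6.0, 5.3]
grip_width: 0.0485
gripper_force: 68.9
```

```bash
python3 f.py w6 lo | grep -v "bar [89]"; python3 -c "
import numpy as np
p=np.load('w6.npy');X,Y,Z=p.T
for y in range(56,96):
    k=(abs(X)<11)&(Y>=y)&(Y<y+1)&(Z>70)&(Z<130)
    if k.sum()>5: print(y,k.sum(),np.percentile(Z[k],[5,25,50,75,95]).round(1))
"
```

```text
tcp [[-0.8 66.8 60. ]] 14.28
loop_bar [274.1 298.7] 0.64 [[-1.6 64.8 82. ]]
keeper_mid [277.4 292.6] 0.66 [[-0.1 67.9 82. ]]
slot_mouth [275.4 293.3] 0.73 [[-1.  67.5 82. ]]
blk 49.54875678867973
bar 74 303 [133.4 135.4 145.1]
bar 76 4419 [135.4 143.2 149.6]
bar 78 379 [140.4 145.  150.4]
keep 62 145 [89.7 90.5 91.2]
keep 64 384 [85.8 90.  91.2]
keep 66 388 [85.6 87.4 90.3]
keep 68 408 [80.4 85.7 87.1]
keep 70 428 [80.1 81.9 85.9]
keep 72 19 [80.8 81.1 81.8]
keep 78 136 [91.  91.9 92.6]
keep 80 335 [90.3 91.9 93. ]
keep 82 1137 [76.2 84.4 91.4]
62 40 [89.5 89.9 90.2 90.5 90.7]
63 94 [89.9 90.4 90.6 90.9 91.3]
64 131 [89.1 90.  90.5 90.9 91.4]
65 218 [85.6 87.2 89.3 90.2 91.1]
66 253 [85.8 86.9 88.3 89.5 90.4]
67 105 [85.4 86.1 86.5 86.9 87.6]
68 125 [84.4 85.9 86.4 86.9 87.4]
69 250 [80.2 81.1 85.3 86.  86.8]
70 279 [80.2 81.1 83.7 84.9 86. ]
71 114 [80.  80.3 80.7 81.2 85. ]
72 17 [80.8 80.9 81.1 81.4 81.8]
78 29 [90.3 91.1 91.4 91.7 91.9]
79 96 [91.2 91.8 92.  92.3 92.7]
80 134 [91.3 91.8 92.1 92.5 93. ]
81 173 [90.  91.2 91.7 92.2 92.8]
82 710 [77.8 82.5 86.2 89.6 91.7]
83 334 [75.8 77.8 79.8 83.1 90.2]
```

To row units: -0.125 m / 0.6 = -0.2083, -0.1 m / 0.6 = -0.1667.

>>> play_rows(steps=[{"offset":[0,0,0],"yaw":0,"gripper":0.3},{"offset":[0,0,0],"yaw":0,"gripper":0.1},{"offset":[0,0,0],"yaw":0,"gripper":0},{"offset":[0,0,0],"yaw":0,"gripper":0},{"offset":[0,0,-0.0333],"yaw":0,"gripper":0},{"offset":[0,0,-0.1],"yaw":0,"gripper":0},{"offset":[0,0,-0.1667],"yaw":0,"gripper":0},{"offset":[0,0,-0.2083],"yaw":0,"gripper":0},{"offset":[0,0,-0.2083],"yaw":0,"gripper":0},{"offset":[0,0,-0.2083],"yaw":0,"gripper":0}])

```text
time: 12.4
tcp_pos: [0.4859, 0.055, 0.1837]
ee_rot: [0.0, 0.614, 0.789, 0.0]
wrist_force: [-0.5, -0.1, -0.3]
grip_width: 0.0853
gripper_force: 0.0
```

```bash
cat > g.py <<'E'
import sys
from h import *
o=get_obs(); print("tcp",mould(o["tcp_pos"]).round(1),off([0,0,0])[1],o["wrist_force"].round(1))
im,d=camera("wrist"); cv2.imwrite(f"pics/{sys.argv[1]}.png",im[...,::-1])
v,u=np.mgrid[0:420,0:560]; k=(d>0)
p=mould(at_d("wrist",np.c_[u[k],v[k]].astype(float),d[k],o)); np.save(f"{sys.argv[1]}.npy",p)
X,Y,Z=p.T
def tab(nm,k,a,b,step):
    for y in range(a,b,step):
        q=k&(Y>=y)&(Y<y+step)
        if q.sum()>5: print(nm,y,q.sum(),np.percentile(Z[q],[5,50,95]).round(1))
tab("lev",(abs(X)<8)&(Z>60)&(Z<165),-90,8,6); tab("keep",(abs(X)<11)&(Z>70)&(Z<95),56,92,2)
k=(abs(Z-49.5)<3)&(abs(X)>20)&(abs(X)<40); print("half y",np.percentile(Y[k&(Y>24)],[.5,99.5]),"fix",np.percentile(Y[k&(Y<23)],[.5,99.5]))
E
python3 g.py w7
```

```text
tcp [[ -1.9  66.1 183.7]] 14.26 [-0.5 -0.1 -0.3]
lev -36 236 [141.5 145.7 148.8]
lev -30 373 [131.9 137.2 143.3]
lev -24 327 [120.3 126.1 132. ]
lev -18 300 [109.5 115.1 120.2]
lev -12 221 [102.8 105.7 110. ]
lev -6 271 [ 90.4  95.4 102.7]
lev 0 168 [83.5 88.8 90.6]
lev 6 62 [80.6 84.1 87.4]
keep 60 28 [86.9 87.7 88.5]
keep 62 56 [89.1 90.3 91.2]
keep 64 77 [89.1 90.2 91.2]
keep 66 92 [85.6 87.  90.3]
keep 68 81 [85.3 86.3 87.7]
keep 70 107 [80.  83.  85.9]
keep 72 66 [79.5 80.4 82. ]
keep 74 41 [79.8 80.8 81.4]
keep 78 56 [90.9 92.  92.8]
keep 80 75 [90.8 92.  93.4]
keep 82 174 [77.4 85.2 92.1]
half y [ 24.47171864 102.48912981] fix [-87.5218178   22.14200017]
```

View pics/w7.png

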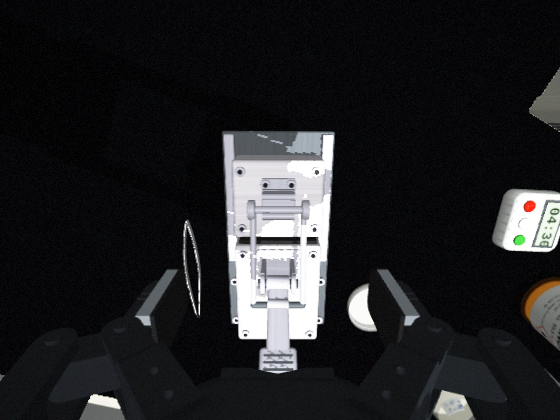

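To row units: -0.078 m / 0.6 = -0.13, 0.0445 m / 0.6 = 0.0742.

>>> play_rows(steps=[{"offset":[-0.05,0.0017,0],"yaw":0,"gripper":0.5},{"offset":[-0.1,0.0025,0.0083],"yaw":0,"gripper":1},{"offset":[-0.13,0.0025,0.0333],"yaw":0,"gripper":1},{"offset":[-0.13,0.0025,0.0583],"yaw":0,"gripper":1},{"offset":[-0.13,0.0025,0.0742],"yaw":0,"gripper":1},{"offset":[-0.13,0.0025,0.0742],"yaw":0,"gripper":1},{"offset":[-0.13,0.0025,0.0742],"yaw":0,"gripper":1}])

```text
time: 13.15
tcp_pos: [0.5059, -0.0197, 0.1384]
ee_rot: [-0.001, 0.614, 0.79, -0.0]
wrist_force: [0.2, -0.0, 0.5]
grip_width: 0.0001
gripper_force: 0.0
```

Run:
```python
from h import *
o=get_obs(); m=mould(o["tcp_pos"])[0]; print(m,o["wrist_force"],o["grip_width"])
for f in range(118,190,4):
    r=66; a=np.deg2rad(f); y=r*np.cos(a)+3.5*np.sin(a); z=82+r*np.sin(a)-3.5*np.cos(a)
    print(f,"off x %.1f z %.1f"%(y+11-m[1], m[2]-z))
```

```text
[ -0.79878431 -11.11719971 138.36146091] [ 0.16319544 -0.01299911  0.47643227] 0.00014157919860607713
118 off x -5.8 z -3.6
122 off x -9.9 z -1.5
126 off x -13.8 z 0.9
130 off x -17.6 z 3.6
134 off x -21.2 z 6.5
138 off x -24.6 z 9.6
142 off x -27.7 z 13.0
146 off x -30.6 z 16.6
150 off x -33.3 z 20.3
154 off x -35.7 z 24.3
158 off x -37.8 z 28.4
162 off x -39.6 z 32.6
166 off x -41.1 z 37.0
170 off x -42.3 z 41.5
174 off x -43.2 z 46.0
178 off x -43.7 z 50.6
182 off x -44.0 z 55.2
186 off x -43.9 z 59.8
```

To row units: -0.0176 m / 0.6 = -0.0293, -0.014 m / 0.6 = -0.0233.

>>> play_rows(steps=[{"offset":[-0.01,0,-0.005],"yaw":0,"gripper":1},{"offset":[-0.0167,0,-0.0025],"yaw":0,"gripper":1},{"offset":[-0.0233,0,0.0017],"yaw":0,"gripper":1},{"offset":[-0.0293,0,0.006],"yaw":0,"gripper":1},{"offset":[-0.0293,0,0.006],"yaw":0,"gripper":1}])

```text
time: 13.65
tcp_pos: [0.5107, -0.0378, 0.1351]
ee_rot: [0.0, 0.614, 0.789, -0.0]
wrist_force: [-0.9, -0.5, -0.9]
grip_width: 0.0001
gripper_force: 0.0
```

>>> play_rows(steps=[{"offset":[-0.006,0,0.0048],"yaw":0,"gripper":1},{"offset":[-0.0117,0,0.01],"yaw":0,"gripper":1},{"offset":[-0.0167,0,0.0157],"yaw":0,"gripper":1},{"offset":[-0.0167,0,0.0157],"yaw":0,"gripper":1}])

```text
time: 14.05
tcp_pos: [0.513, -0.0473, 0.1254]
ee_rot: [-0.0, 0.614, 0.789, -0.0]
wrist_force: [-0.3, 0.3, 0.5]
grip_width: 0.0001
gripper_force: 0.0
```

```bash
python3 g.py w8
```

```text
tcp [[ -0.6 -39.6 125.4]] 14.24 [-0.3  0.3  0.5]
lev -54 50 [163.  163.6 164.4]
lev -48 93 [163.  163.7 164.6]
lev -42 122 [116.9 163.7 164.6]
lev -36 692 [111.6 115.7 164.4]
lev -30 1598 [107.6 145.1 163.2]
lev -24 381 [101.5 104.1 106.7]
lev -18 332 [ 98.9 100.8 102. ]
lev -12 366 [92.1 94.7 98.9]
lev -6 292 [89.3 90.5 92.4]
lev 0 317 [86.3 89.2 90.9]
lev 6 57 [82.7 84.3 87.2]
keep 56 206 [87.4 89.5 90.9]
keep 58 168 [89.8 90.8 91.8]
keep 60 128 [88.8 90.1 91.5]
keep 62 163 [86.1 87.  88.3]
keep 64 120 [85.1 86.4 87.5]
keep 66 133 [79.7 80.9 82. ]
keep 68 172 [79.7 80.8 82. ]
keep 70 170 [79.6 80.9 81.8]
keep 72 348 [80.  85.1 91.6]
keep 74 211 [90.7 92.2 93.4]
keep 76 137 [90.5 91.7 93.1]
half y [24.62913836 97.68841035] fix [-88.20276314  21.93709724]
```

To row units: 0.0154 m / 0.6 = 0.0257, 0.0113 m / 0.6 = 0.0188.

>>> play_rows(steps=[{"offset":[-0.0042,0,0.006],"yaw":0,"gripper":1},{"offset":[-0.0087,0,0.0122],"yaw":0,"gripper":1},{"offset":[-0.0125,0,0.0188],"yaw":0,"gripper":1},{"offset":[-0.0167,0,0.0257],"yaw":0,"gripper":1},{"offset":[-0.0167,0,0.0257],"yaw":0,"gripper":1}])

```text
time: 14.6
tcp_pos: [0.5155, -0.0569, 0.1098]
ee_rot: [-0.0, 0.614, 0.789, -0.0]
wrist_force: [-0.3, -0.9, 0.7]
grip_width: 0.0001
gripper_force: 0.2
```

To row units: 0.013 m / 0.6 = 0.0217, -0.009 m / 0.6 = -0.015.

>>> play_rows(steps=[{"offset":[-0.005,0,0.0067],"yaw":0,"gripper":1},{"offset":[-0.01,0,0.0142],"yaw":0,"gripper":1},{"offset":[-0.015,0,0.0217],"yaw":0,"gripper":1},{"offset":[-0.015,0,0.0217],"yaw":0,"gripper":1}])

```text
time: 15.0
tcp_pos: [0.5176, -0.0657, 0.0967]
ee_rot: [-0.0, 0.614, 0.789, -0.0]
wrist_force: [0.9, 0.5, -0.3]
grip_width: -0.0002
gripper_force: 0.0
```

```bash
python3 g.py w9
```

```text
tcp [[ -0.7 -58.6  96.7]] 14.26 [ 0.9  0.5 -0.3]
lev -72 248 [134.6 147.5 153.1]
lev -66 315 [134.7 145.  150.1]
lev -60 256 [ 95.9 142.7 163. ]
lev -54 1292 [ 94.3 125.3 159.9]
lev -48 2303 [ 93.5 141.7 162.7]
lev -42 382 [91.8 92.9 94.6]
lev -36 377 [90.7 92.  93. ]
lev -30 393 [89.7 90.9 92. ]
lev -24 375 [90.3 91.3 92.5]
lev -18 434 [87.7 89.1 91.3]
lev -12 396 [86.9 88.  89.3]
lev -6 400 [88.1 89.9 91.1]
lev 0 466 [86.2 89.2 91. ]
lev 6 70 [82.4 84.7 87.3]
keep 56 253 [89.3 90.5 91.6]
keep 58 177 [86.4 87.7 90.2]
keep 60 221 [85.8 87.  88.2]
keep 62 70 [81.3 85.3 86.4]
keep 64 258 [79.6 80.8 82. ]
keep 66 77 [79.5 80.6 81.5]
half y [24.2600195 75.7640478] fix [-87.90979172  22.58499321]
```

View pics/w9.png

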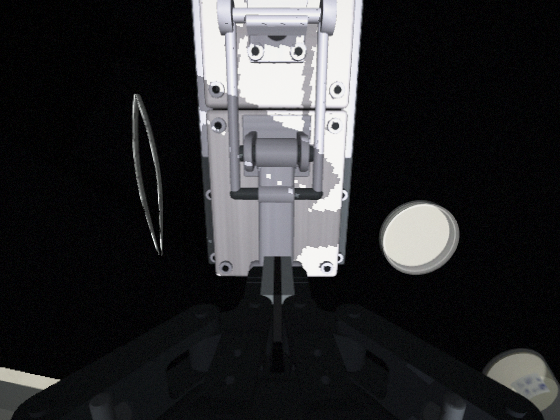

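To row units: 0.012 m / 0.6 = 0.02, 0.008 m / 0.6 = 0.0133.

>>> play_rows(steps=[{"offset":[-0.005,0,0.0067],"yaw":0,"gripper":1},{"offset":[-0.01,0,0.0133],"yaw":0,"gripper":1},{"offset":[-0.01,0,0.02],"yaw":0,"gripper":1},{"offset":[-0.01,0,0.02],"yaw":0,"gripper":1}])

```text
time: 15.45
tcp_pos: [0.5191, -0.0714, 0.0849]
ee_rot: [-0.0, 0.614, 0.789, -0.0]
wrist_force: [-0.4, -0.7, 0.3]
grip_width: -0.0001
gripper_force: 0.0
```

To row units: 0.006 m / 0.6 = 0.01, 0.003 m / 0.6 = 0.005.

>>> play_rows(steps=[{"offset":[0,0,0.005],"yaw":0,"gripper":1},{"offset":[0,0,0.01],"yaw":0,"gripper":1},{"offset":[0,0,0.01],"yaw":0,"gripper":1}])

```text
time: 15.75
tcp_pos: [0.519, -0.071, 0.079]
ee_rot: [-0.0, 0.614, 0.789, -0.0]
wrist_force: [-0.8, 1.0, -0.1]
grip_width: -0.0
gripper_force: 0.0
```

```bash
python3 g.py w10
```

```text
tcp [[ -0.6 -64.1  79. ]] 14.27 [-0.8  1.  -0.1]
lev -78 179 [116.8 129.1 134.9]
lev -72 365 [117.2 127.9 135. ]
lev -66 240 [116.7 125.7 144.9]
lev -60 1181 [ 80.  137.6 163. ]
lev -54 4169 [ 80.8 130.8 163.8]
lev -48 1495 [ 80.7 152.9 163.8]
lev -42 372 [81.  82.  83.1]
lev -36 397 [81.7 82.7 83.7]
lev -30 390 [82.4 83.4 84.7]
lev -24 455 [84.9 85.8 87. ]
lev -18 482 [84.1 85.1 86. ]
lev -12 458 [84.7 85.8 87.9]
lev -6 533 [88.4 89.9 91.1]
lev 0 579 [86.9 89.3 90.9]
lev 6 75 [83.8 85.4 86.6]
half y [24.21261579 65.08695428] fix [-88.16445914  22.42978117]
```

To row units: 0.006 m / 0.6 = 0.01, 0.003 m / 0.6 = 0.005.

>>> play_rows(steps=[{"offset":[-0.0017,0,0.005],"yaw":0,"gripper":1},{"offset":[-0.0033,0,0.01],"yaw":0,"gripper":1},{"offset":[-0.0033,0,0.01],"yaw":0,"gripper":1}])

```text
time: 16.1
tcp_pos: [0.5195, -0.0731, 0.073]
ee_rot: [-0.0, 0.614, 0.789, -0.0]
wrist_force: [0.7, -0.5, -0.0]
grip_width: -0.0
gripper_force: 0.0
```

```bash
python3 g.py w11 | grep -E "tcp|lev -[1234]"
```

```text
tcp [[ -0.7 -66.2  73. ]] 14.26 [ 0.7 -0.5 -0. ]
lev -48 342 [75.4 76.5 77.7]
lev -42 384 [76.8 77.9 79.1]
lev -36 396 [78.2 79.3 80.4]
lev -30 397 [79.4 80.6 82.3]
lev -24 471 [82.6 83.7 84.8]
lev -18 499 [82.4 83.5 84.6]
lev -12 484 [83.7 84.9 87.9]
```

To row units: 0.002 m / 0.6 = 0.0033, 0.001 m / 0.6 = 0.0017.

>>> play_rows(steps=[{"offset":[0,0,0.0017],"yaw":0,"gripper":1},{"offset":[0,0,0.0033],"yaw":0,"gripper":1},{"offset":[0,0,0.0033],"yaw":0,"gripper":1}])

```text
time: 16.45
tcp_pos: [0.5197, -0.073, 0.0714]
ee_rot: [-0.0, 0.614, 0.789, -0.0]
wrist_force: [0.5, -0.4, 0.6]
grip_width: 0.0002
gripper_force: 0.0
```

```bash
python3 g.py w12 | grep -E "tcp|lev -[1234]"
```

```text
tcp [[ -0.4 -66.3  71.4]] 14.26 [ 0.5 -0.4  0.6]
lev -48 355 [73.8 74.9 76.2]
lev -42 365 [75.4 76.4 77.6]
lev -36 394 [76.9 78.1 79.3]
lev -30 404 [78.5 79.7 81.3]
lev -24 469 [81.8 83.  84. ]
lev -18 513 [81.8 83.  84.1]
lev -12 492 [83.2 84.6 88.1]
```

To row units: -0.16 m / 0.6 = -0.2667, -0.14 m / 0.6 = -0.2333.

>>> play_rows(steps=[{"offset":[0,0,-0.0333],"yaw":0,"gripper":1},{"offset":[0,0,-0.1],"yaw":0,"gripper":1},{"offset":[0.0667,0,-0.1667],"yaw":0,"gripper":1},{"offset":[0.15,0,-0.2333],"yaw":0,"gripper":1},{"offset":[0.2,0,-0.2667],"yaw":0,"gripper":1},{"offset":[0.2,0,-0.2667],"yaw":0,"gripper":1},{"offset":[0.2,0,-0.2667],"yaw":0,"gripper":1}])

```text
time: 17.2
tcp_pos: [0.4907, 0.0441, 0.2327]
ee_rot: [0.001, 0.613, 0.79, 0.001]
wrist_force: [-0.2, -0.5, -0.9]
grip_width: -0.0005
gripper_force: 0.0
```

```bash
python3 g.py w13; python3 -c "
import cv2
im=cv2.imread('pics/w13.png')[60:400,130:430]
cv2.imwrite('pics/w13c.png',cv2.resize(im,None,fx=1.75,fy=1.75,interpolation=2))"
```

```text
tcp [[1.000e-01 5.440e+01 2.327e+02]] 14.42 [-0.2 -0.5 -0.9]
lev -12 32 [83.6 85.4 88.2]
lev -6 66 [88.6 89.9 91. ]
lev 0 115 [85.8 89.  90.7]
lev 6 42 [81.7 84.6 86.7]
keep 56 54 [89.3 90.6 91.6]
keep 58 63 [86.5 87.6 90.4]
keep 60 52 [85.8 86.8 88.4]
keep 62 68 [79.9 81.1 86.5]
keep 64 47 [79.7 80.7 81.8]
keep 66 44 [80.  80.9 82. ]
keep 70 46 [89.8 91.5 92.4]
keep 72 49 [91.2 92.  93.1]
keep 74 116 [78.6 86.4 92.2]
half y [24.50147644 94.72075835] fix [-74.22380127  22.17002124]
```

View pics/w13c.png

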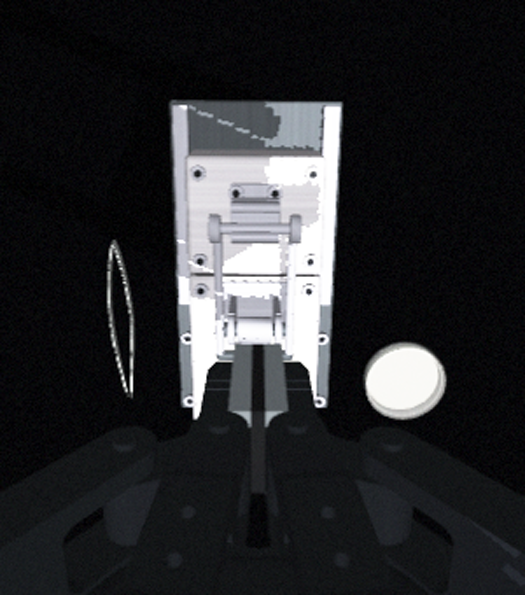

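Run:
```python
from h import *
for c in ("top","side"):
    im,d=camera(c); cv2.imwrite(f"pics/{c}9.png",im[...,::-1])
    v,u=np.mgrid[0:420,0:560]; k=d>0
    p=mould(at_d(c,np.c_[u[k],v[k]].astype(float),d[k])); X,Y,Z=p.T
    for y in range(-84,0,6):
        q=(abs(X)<7)&(Y>=y)&(Y<y+6)&(Z>54)&(Z<160)
        if q.sum()>1: print(c,y,q.sum(),np.median(Z[q]).round(1))
    q=(abs(Z-49)<4)&(abs(X)<42)&(Y>20)&(Y<130); print(np.percentile(Y[q],[.5,99.5]))
```

```text
[81.71119882 95.88233   ]
side -78 11 65.8
side -72 12 68.1
side -66 15 69.5
side -60 14 70.1
side -54 13 73.7
side -48 15 73.1
side -42 13 76.3
side -36 14 77.3
side -30 15 78.9
side -24 13 81.7
side -18 14 81.6
side -12 18 85.5
side -6 14 88.9
[20.46528932 91.36745737]
```

```bash
python3 -c "
from workcell import job_done
print(job_done())"
```

```text
the job is handed in; nothing more can be done
None
```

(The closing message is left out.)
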